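# Refit the gate handle and hold the light port half open

### The job

The handle has come off the sprung sliding gate of the light port. Set the handle fully home on the gate's square shaft, then with it slide the gate against its spring until the port is half open, the gate's edge level with the marks on the two rails, and finish holding it there with your grip still on the handle. Do not open the gate before the handle is on, and leave the other things on the bench where they stand.

Things in the scene. Friction and masses are not known exactly. Their poses are not given: they have to be found in the camera images.
- handle_center (a point): Centre, half-way up, of the loose black handle standing on the bench: an oblong block, 36 mm along its x, 24 mm along its y, 56 mm tall plus a 2 mm cap, z up; foot collar 44 x 32 mm, 6 mm high. About 60 g. Grip it across its y. Square bore from below on its axis, 16 x 16 mm, 28 mm deep, sides parallel to its x and y: it fits the shaft in any of four quarter turns.
- shaft_seat (a point): Foot of the gate's upright steel square shaft: on its axis, at the top of the gate plate, 35 mm above the bench; moves with the gate. Shaft 14 x 14 mm, 24 mm tall, top 6 mm tapered to 8 x 8; sides parallel to this frame's x and y, z up. The gate opens along this frame's -y, roughly to the robot's right. A handle fully home has its centre 28 mm above this point.
- gate (a joint): Travel of the gate in m: 0 shut (as found), 0.060 fully open, 0.030 half open. A spring pushes it shut: about 3.6 N at 0, 9 N at half, 14 N at fully open, plus little friction; let go, it closes by itself.
- unit_center (a point): Centre of the fixed grey light-port unit, 35 mm above the bench: 200 mm along its y, 84 mm along x (110 with feet and spring cartridge), rails to 40 mm high, 34 to 42 mm either side in x. Its port, 60 x 44 mm with a white floor, runs from +25 to +85 mm in y, covered by the dark steel gate plate when shut. A black mark on each rail stands at the port's middle, +55 mm.
- vial_center (a point): Centre of a small vial with a black cap, 24 mm across, 56 mm tall: a bystander.
- stopper_center (a point): Centre of a tapered red-brown rubber stopper, 26 mm across and tall: a bystander.
- timer_center (a point): Centre of a small bench timer, 41 x 62 x 52 mm: a bystander.
- tape_center (a point): Centre of a roll of tape lying flat, 66 mm across, 19 mm high: a bystander.
Things that resemble listed ones, but are neither listed nor needed, are in the scene too. Of the things that look like the part that bears handle_center, the middle-sized one is meant.

How it is judged:
By the outcome, as a careful person would: the job done as asked, in the order asked, and still so for the second after the job is handed in, while the arm keeps its last pose, push and grip.
It also fails if it takes over 54 s, if anything falls off the work surface, if the arm or the gripper's body presses on something with over 40 N, if the wrist force passes 120 N, or if a joint passes its speed limit or range.

### The arm

A 7-joint arm with a two-finger parallel gripper is mounted at the origin on a cart in front of the work surface, level with it; the furniture and walls round the work are solid. World frame = base frame: x ahead of the robot, y to its left, z up, the work surface at z = 0. Lengths are in m, angles in degrees, forces in N, time in s.
With the tool pointing down it reaches from about 0.425 to 0.925 m from the base axis. Payload 6.8 kg.
Tool frame: the origin (TCP) lies midway between the tips of the shut fingers; the grasp point (between the pads) lies 19 mm behind it; z points along the fingers, y is the direction in which the jaws open and shut (so a half turn about z gives the same grasp; the last joint's range is limited). The gripper opens to 85 mm and grips with 20 to 120 N. Pads are 22 mm wide; open, the fingers measure 114 mm over their backs; the gripper's body (76 mm by 85 mm) begins 54 mm behind the grasp point. The pads swing forward as they close: fully open they stand 13 mm farther back than shut.
Start: joints at [-77.298, 27.33, 1.283, 89.118, -0.659, 63.558, -4.761], TCP at [0.219, 0.639, 0.231] pointing down, gripper open.
Joint ranges: [-169.35, 169.35], [-19.33, 120.38], [-80.79, 83.38], [13.8, 139.57], [-78.32, 258.32], [9.67, 109.79], [-169.56, 169.56]. Speed limits (degrees/s): [136.94, 136.94, 180, 180, 180, 180, 180].

### API

Orientations are given as [roll, pitch, yaw] about the fixed x, y, z axes, in that order (R = Rz(yaw) Ry(pitch) Rx(roll)).
In Python, from rig import state, grab_frame, camera_info, job, silhouettes gives the robot as it stands. The module is installed in compiled form; this text tells all that it offers.
- The arm moves only by the shell command python3 -m inch 'ROWS' [FORCE]. ROWS is JSON, a list of rows, each a list of 7 numbers: the shift along the tool's x, y, z in mm, then the turn, a rotation vector about the tool's x, y, z in rad, then the finger opening in mm, from 0 to 85.4. In form: [[x, y, z, wx, wy, wz, jaw], ...]. A call has 1 to 20 rows; each row is the pose to reach, as a shift and turn from the pose commanded when the call began, along the tool's axes at that moment; what a row does not reach only later rows make up. A row lasts 1/12 s, in which the tool goes at most 41.7 mm and 7.16 degrees, less where a joint would pass 70% of its speed; a pose out of reach is approached as far as the arm can. A call with a gripper value outside its range is refused whole. The fingers move at their own pace and stop on an object; FORCE is the grip in N (left out, the last holds). Time passes only in rows, so rows that repeat a pose let the fingers close. It gives the time, the measured TCP pose, the force and the opening at its end, in the units of the state.
- state(): the state, without advancing time (a new reading comes with each control period).
- grab_frame(name): name is "scene" or "top"; returns the picture (400x640x3 uint8, blue, green, red); there is no depth.
- camera_info(name): a dict with "K" (3x3 intrinsics, pixels), "eye" and "orientation" of the camera in the world. Camera axes: x right, y up, looking along -z (the intrinsics and any distortion apply to the point x, -y, -z); pixel columns grow to the right and rows downward; lengths in m; the calibration is good to about 2 mm. A picture is of the moment at which its call begins. camera_info takes no time and is no camera call.
- job.finish_job(): hands the job in, once; it reports no verdict.
Trained networks look in the newest picture that a camera, given by its name, has taken for a name from the list of things; names that differ only in an ending like _2 or _b are one class to them, and where a whole thing is asked for, a point or a joint stands for the part that bears it (a point fixed in the world has none). Each returns a list of dicts, best first, with "p" (0 to 1); they miss things now and then, are a little off and sometimes report something else, mostly with a low value. They report only what shows in the picture. A call takes as long as a camera call. They do not tell look-alikes from the thing itself.
- silhouettes(camera, label): "pixels" (400x640 bool, what is visible of it) and "rect" ([left, top, width, height] in pixels, round what is visible of it).
The state is a dict: "t": time; "joints": joint angles; "qvel": joint speeds; "joint_torque": joint torques, N m; "eef_pos": TCP position; "orientation": TCP orientation; "ft_force": force on the tool from outside, world axes, zero at the start; "wrist_torque": the same for the moment, N m; "width": finger opening in m.
Only numpy, scipy, OpenCV 4.12 (cv2) and the standard library are available. Lean on these libraries where they do the work, as an engineer would, in place of code of your own. Each camera call takes 0.05 s, during which the arm holds its last target.

## Working session

There is one attempt and no reset: what is moved stays moved. The work goes in short steps, Python scripts to look and compute and a shell command to move; the robot and the scene stay as the last step left them, time stands still between calls to the robot, and variables do not carry over. Pictures are saved under pics/ and viewed, and the job is handed in when it is done.

```bash
mkdir -p pics
python3 - <<'E'
from rig import *
import cv2
for n in("scene","top"):
    i=grab_frame(n); cv2.imwrite(f"pics/{n}0.png",i); c=camera_info(n); print(n,c)
print(state())
E
```

```text
scene {'K': array([[373.33675692,   0.        , 318.84555215],
       [  0.        , 373.33675692, 201.45224194],
       [  0.        ,   0.        ,   1.        ]]), 'eye': array([-0.22021335,  0.54218825,  0.65997209]), 'orientation': array([  56.40912744,    0.75287145, -129.58917657])}
top {'K': array([[463.75930698,   0.        , 311.47192863],
       [  0.        , 463.75930698, 191.86415271],
       [  0.        ,   0.        ,   1.        ]]), 'eye': array([ 3.69656379e-01, -5.71537402e-04,  1.58741211e+00]), 'orientation': array([  5.32864385,  -0.56670932, -88.87097645])}
{'t': 0.1, 'joints': array([-77.29888352,  27.37127704,   1.28017283,  89.17432494,
        -0.65947978,  63.55620258,  -4.76089598]), 'qvel': array([ 0.08119168, -0.08108306, -0.04942735, -0.24952472, -0.05884247,
        0.03153519,  0.03704314]), 'joint_torque': array([ 4.88911741e-03, -5.97762394e+01,  1.61355693e+00, -2.81954348e+01,
        1.26908501e-02,  4.93980740e-03,  2.66352947e-05]), 'eef_pos': array([0.21841962, 0.63811184, 0.23040801]), 'orientation': array([-1.79905748e+02,  6.37952651e-03,  1.61106439e+02]), 'ft_force': array([-0.78638425, -0.51396908,  0.35175581]), 'wrist_torque': array([-0.02649989,  0.00493133,  0.01444086]), 'width': 0.08535767018057351}
```

View pics/scene0.png

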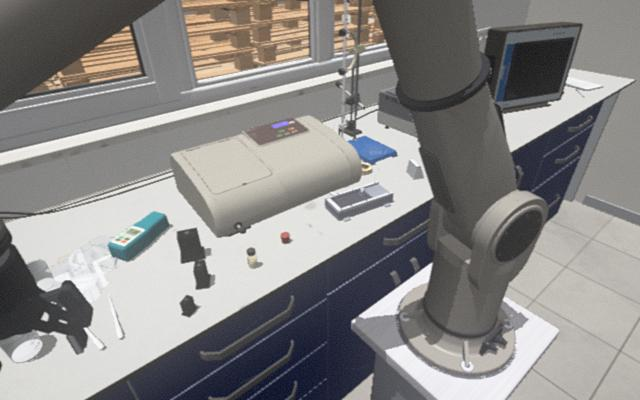

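View pics/top0.png

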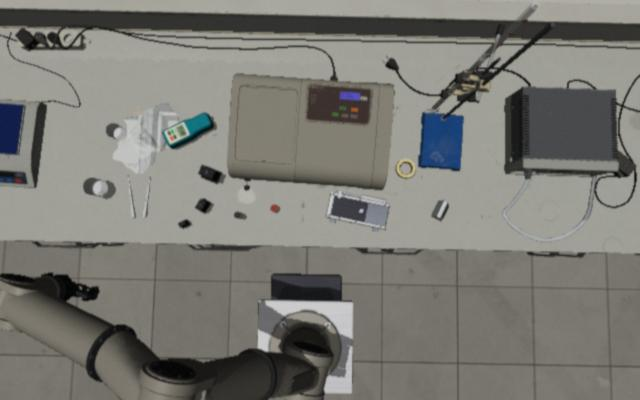

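```bash
cat > h.py <<'E'
from rig import *
import cv2, numpy as np
from scipy.spatial.transform import Rotation as R
def cam(n):
    c=camera_info(n); return c['K'],np.array(c['eye']),R.from_euler('xyz',c['orientation'],degrees=True).as_matrix()
def proj(n,P):
    K,e,M=cam(n); p=(np.atleast_2d(P)-e)@M; p=p*[1,-1,-1]; q=p@K.T; return q[:,:2]/q[:,2:]
def back(n,uv,z):
    K,e,M=cam(n); uv=np.atleast_2d(uv); d=np.c_[uv,np.ones(len(uv))]@np.linalg.inv(K).T*[1,-1,-1]@M.T
    return e+d*((z-e[2])/d[:,2])[:,None]
E
python3 - <<'E'
from h import *
for n,r in (("scene",(160,215,100,110)),("scene",(310,170,100,60)),("top",(160,150,100,90)),("top",(315,180,85,60))):
    x,y,w,h=r;i=cv2.imread(f"pics/{n}0.png")[y:y+h,x:x+w];s=min(800//w,600//h)
    cv2.imwrite(f"pics/c_{n}_{x}.png",cv2.resize(i,None,fx=s,fy=s,interpolation=cv2.INTER_CUBIC)); print(n,x,y,s)
for n in("scene","top"):
    grab_frame(n)
    for l in("handle_center","shaft_seat","gate","unit_center"):
        print(n,l,[(round(float(d['p']),2),[round(float(v),1) for v in d['rect']]) for d in silhouettes(n,l)][:5])
E
```

```text
scene 160 215 5
scene 310 170 8
top 160 150 6
top 315 180 9
scene handle_center [(0.89, [175.5, 227.0, 27.8, 32.7]), (0.73, [190.9, 259.1, 16.3, 29.8]), (0.69, [181.5, 298.5, 19.3, 17.9])]
scene shaft_seat [(0.64, [330.3, 192.4, 40.3, 13.5])]
scene gate [(0.89, [330.4, 187.8, 43.8, 20.4])]
scene unit_center [(0.6, [322.4, 182.6, 71.1, 38.8])]
top handle_center [(0.79, [200.5, 164.8, 20.2, 19.9]), (0.54, [178.6, 223.2, 11.2, 3.3]), (0.46, [195.1, 199.5, 13.7, 14.1])]
top shaft_seat [(0.58, [331.2, 197.9, 39.1, 23.0])]
top gate [(0.94, [330.6, 191.2, 40.7, 28.3])]
top unit_center []
```

View pics/c_scene_160.png

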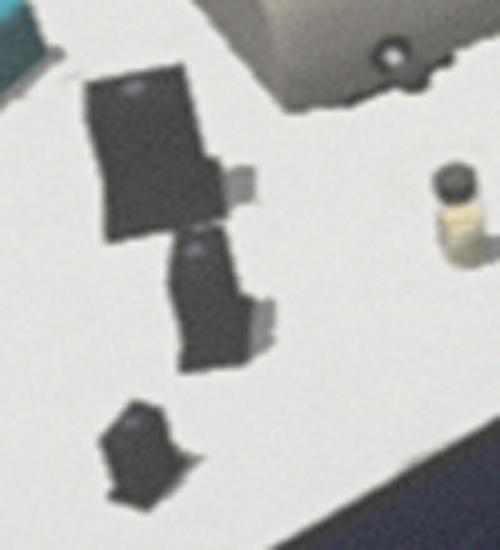

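View pics/c_scene_310.png

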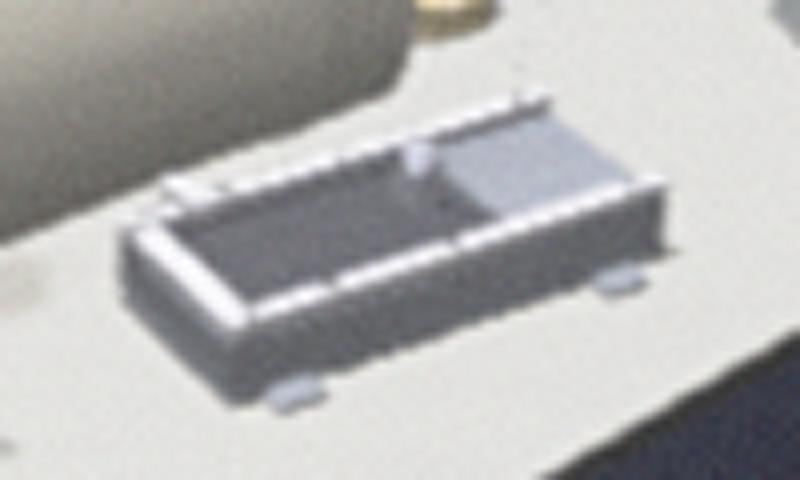

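View pics/c_top_160.png

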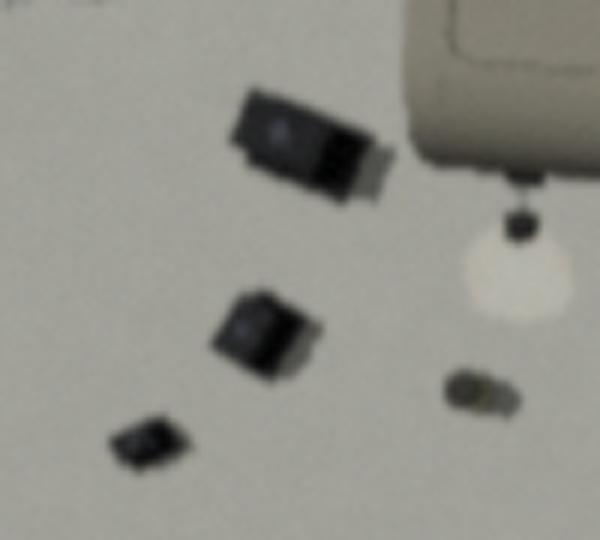

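View pics/c_top_315.png

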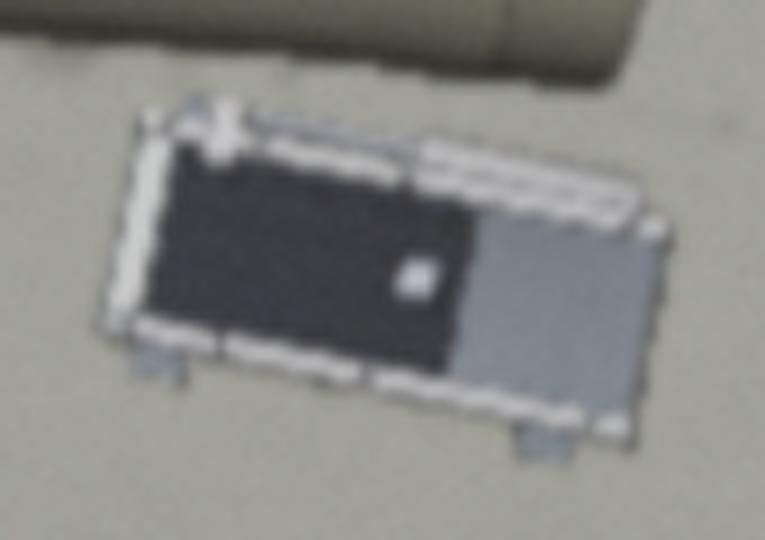

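```bash
cat > fit.py <<'E'
from h import *
from scipy.optimize import minimize
def hullmask(n,P,r,S=8):
    x,y,w,h=r; q=(proj(n,P)-[x,y]+0.5)*S
    m=np.zeros((h*S,w*S),np.uint8); cv2.fillConvexPoly(m,cv2.convexHull(np.round(q*16).astype(np.int32)),255,shift=4)
    return m
def box(cx,cy,a,lx,ly,z0,z1):
    c=np.array([[sx*lx/2,sy*ly/2,z] for sx in(-1,1) for sy in(-1,1) for z in(z0,z1)]); 
    k,s=np.cos(a),np.sin(a); return c@np.array([[k,s,0],[-s,k,0],[0,0,1]])+[cx,cy,0]
def render(n,p,r,zoff=0):
    S=8;x,y,w,h=r
    m=np.maximum(hullmask(n,box(*p,36,24,zoff,zoff+.058*1000) /1000 if 0 else box(p[0],p[1],p[2],.036,.024,zoff,zoff+.058),r),hullmask(n,box(p[0],p[1],p[2],.044,.032,zoff,zoff+.006),r))
    return cv2.resize(m,(w,h),interpolation=cv2.INTER_AREA)/255.
def dark(n,img,r,hi,lo):
    x,y,w,h=r; g=img[y:y+h,x:x+w].max(2).astype(float); return np.clip((hi-g)/(hi-lo),0,1)
E
python3 - <<'E'
from fit import *
regs={"scene":(186,256,30,36),"top":(190,194,24,24)}
I={n:cv2.imread(f"pics/{n}0.png") for n in regs}
for n in regs:
    x,y,w,h=regs[n]; g=I[n][y:y+h,x:x+w].max(2); print(n,np.percentile(g,[1,5,10,20,50,90]))
D={n:dark(n,I[n],regs[n],*( (190,70) if n=="scene" else (130,50))) for n in regs}
D={n:np.where(D[n]<.0,0,D[n]) for n in regs}
D["scene"][:2+2,:20]*=1
p0=back("top",[[203,206]],.03)[0]; print(p0, back("scene",[[200,274]],.03))
def cost(q,names=("scene","top")):
    p=(q[0],q[1],q[2]); return sum(np.abs(render(n,p,regs[n])-D[n]).sum() for n in names)
for names in(("scene","top"),("scene",),("top",)):
  best=[]
  for a in np.radians(range(0,180,15)):
    r=minimize(cost,[p0[0],p0[1],a],args=(names,),method="Nelder-Mead",options=dict(initial_simplex=[[p0[0]+dx,p0[1]+dy,a+da] for dx,dy,da in((0,0,0),(.008,0,0),(0,.008,0),(0,0,.2))],maxiter=200))
    best.append((r.fun,r.x[0],r.x[1],np.degrees(r.x[2])))
  best.sort(); print(names,*[np.round(b,4) for b in best[:4]],sep="\n")
  if len(names)==2:B=best[0]
for n in regs:
    x,y,w,h=regs[n]; m=render(n,(B[1],B[2],np.radians(B[3])),regs[n])
    v=np.hstack([I[n][y:y+h,x:x+w],cv2.cvtColor((m*255).astype(np.uint8),cv2.COLOR_GRAY2BGR),np.dstack([m*255,D[n]*255,D[n]*0]).astype(np.uint8)])
    cv2.imwrite(f"pics/fit_{n}.png",cv2.resize(v,None,fx=8,fy=8,interpolation=0))
E
```

```text
scene [ 70.  73.  75.  77. 161. 229.]
top [  6.    15.75  34.    55.   159.   162.  ]
[0.46006132 0.34988332 0.03      ] [[0.46031041 0.35626276 0.03      ]]Traceback (most recent call last):
  File "<stdin>", line 15, in <module>
    res = _minimize_neldermead(fun, x0, args, callback, bounds=bounds,
                               **options)
    fxcc = func(xcc)
    fx = function(np.copy(x), *(wrapper_args + args))
  File "<stdin>", line 11, in cost
  File "<stdin>", line 11, in <genexpr>
  File "fit.py", line 12, in render
    m=np.maximum(hullmask(n,box(*p,36,24,zoff,zoff+.058*1000) /1000 if 0 else box(p[0],p[1],p[2],.036,.024,zoff,zoff+.058),r),hullmask(n,box(p[0],p[1],p[2],.044,.032,zoff,zoff+.006),r))
                                                                                                                              ~~~~~~~~^^^^^^^^^^^^^^^^^^^^^^^^^^^^^^^^^^^^^^^^^^^^^^^^^^
  File "fit.py", line 4, in hullmask
    x,y,w,h=r; q=(proj(n,P)-[x,y]+0.5)*S
                  ~~~~^^^^^
  File "h.py", line 7, in proj
    K,e,M=cam(n); p=(np.atleast_2d(P)-e)@M; p=p*[1,-1,-1]; q=p@K.T; return q[:,:2]/q[:,2:]
          ~~~^^^
  File "h.py", line 5, in cam
    c=camera_info(n); return c['K'],np.array(c['eye']),R.from_euler('xyz',c['orientation'],degrees=True).as_matrix()
ValueError: time passes only in moves, steps and waits
```

Run:
```python
from h import *
print("corners top", back("top",np.array([[145,110],[105,330],[668,225],[635,440]])/9+[315-.5,180-.5],.040)[:,:2].round(4).tolist())
print("corners scene", back("scene",np.array([[120,232],[240,325],[550,95],[668,183]])/8+[310-.5,170-.5],.040)[:,:2].round(4).tolist())
print("shaft top", back("top",np.array([[418,278]])/9+[314.5,179.5],.056), back("scene",np.array([[417,145]])/8+[309.5,169.5],.059))
print("base scene",back("scene",np.array([[417,175]])/8+[309.5,169.5],.035))
```

```text
corners top [[0.5161, -0.0772], [0.4339, -0.0636], [0.4771, -0.2725], [0.3971, -0.2606]]
corners scene [[0.5057, -0.0698], [0.4304, -0.0629], [0.4693, -0.2682], [0.3935, -0.2532]]
shaft top [[ 0.45461573 -0.17773499  0.056     ]] [[ 0.45558485 -0.17700921  0.059     ]]
base scene [[ 0.46657902 -0.18971554  0.035     ]]
```

```bash
sed -i 's/^def cam(n):/from functools import lru_cache\n@lru_cache\ndef cam(n):/' h.py
cat > fith.py <<'E'
from fit import *
regs={"scene":(186,256,30,36),"top":(190,194,24,24)}
I={n:cv2.imread(f"pics/{n}0.png") for n in regs}
D={n:dark(n,I[n],regs[n],*( (200,80) if n=="scene" else (150,50))) for n in regs}
# shadow suppression: mid-grey region right of object weighted out
W={}
for n in regs:
    x,y,w,h=regs[n]; W[n]=np.ones((h,w))
x,y,w,h=regs["scene"]; yy,xx=np.mgrid[y:y+h,x:x+w]; W["scene"][(xx>=208)]=.0; W["scene"][(yy<259)]=0
x,y,w,h=regs["top"]; yy,xx=np.mgrid[y:y+h,x:x+w]; 
p0=back("top",[[203,206]],.03)[0]
def cost(q,names=("scene","top")):
    return sum((W[n]*np.abs(render(n,q,regs[n])-D[n])).sum() for n in names)
for names in(("scene","top"),("scene",),("top",)):
  best=[]
  for a in np.radians(range(0,180,15)):
    r=minimize(cost,[p0[0],p0[1],a],args=(names,),method="Nelder-Mead",options=dict(initial_simplex=[[p0[0]+dx,p0[1]+dy,a+da] for dx,dy,da in((0,0,0),(.008,0,0),(0,.008,0),(0,0,.2))],maxiter=150))
    best.append((r.fun,r.x[0],r.x[1],np.degrees(r.x[2])))
  best.sort(); print(names,*[np.round(b,4) for b in best[:4]],sep="\n")
  if len(names)==2:B=best[0]
V=[]
for n in regs:
    x,y,w,h=regs[n]; m=render(n,(B[1],B[2],np.radians(B[3])),regs[n])
    v=np.hstack([I[n][y:y+h,x:x+w],cv2.cvtColor((m*255).astype(np.uint8),cv2.COLOR_GRAY2BGR),np.dstack([m*255,D[n]*255,D[n]*0]).astype(np.uint8)])
    V.append(cv2.resize(v,(720,int(720*h/(3*w))),interpolation=0))
cv2.imwrite("pics/fit1.png",np.vstack(V))
E
python3 fith.py
```

```text
('scene', 'top')
[ 81.1659   0.4635   0.3528 154.8029]
[ 81.1796   0.4635   0.3528 154.8011]
[ 81.2061   0.4635   0.3528 154.7632]
[ 81.312    0.4636   0.3528 -25.2974]
('scene',)
[ 49.9216   0.4643   0.3526 155.2959]
[ 49.9225   0.4644   0.3525 155.3296]
[ 49.9422   0.4644   0.3526 155.1483]
[ 49.9667   0.4644   0.3525 155.2598]
('top',)
[ 26.7469   0.4626   0.3519 150.0171]
[ 26.761    0.4626   0.3518 149.8653]
[ 26.7767   0.4626   0.3518 149.1528]
[ 26.7959   0.463    0.3517 -28.7452]
```

View pics/fit1.png

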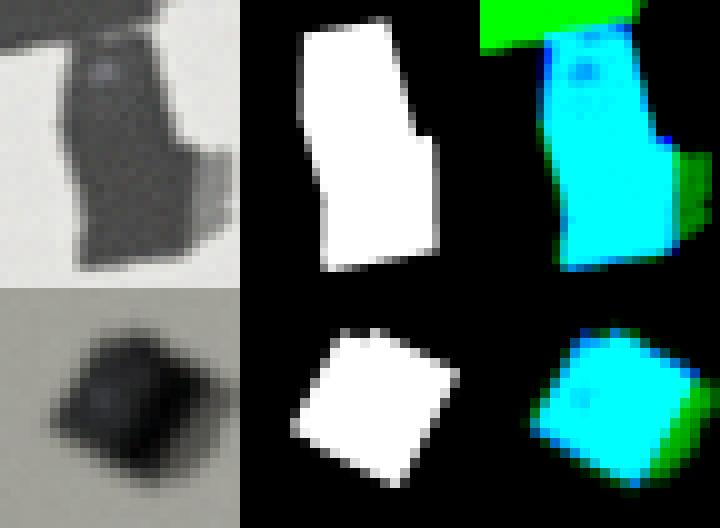

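Run:
```python
from h import *
print(back("top",[[211,175],[183,223],[240,215],[275,208]],.02).round(3).tolist())
s=state(); M=R.from_euler('xyz',s['orientation'],degrees=True).as_matrix()
print(s['eef_pos'],M.round(3).tolist())
T=np.array([.4635,.3525,.12]); print("shift mm",M.T@(T-s['eef_pos'])*1000)
# unit overlay
u=np.array([.4561,-.1685]); 
for lab,(cx,cy,a) in dict(a=(.4561,-.1685,-10.8)).items():
    k,t=np.cos(np.radians(a)),np.sin(np.radians(a)); Rm=np.array([[k,-t],[t,k]])
    for n,r in(("scene",(310,170,100,60)),("top",(315,180,85,60))):
        x,y,w,h=r;S=8;i=cv2.resize(cv2.imread(f"pics/{n}0.png")[y:y+h,x:x+w],None,fx=S,fy=S,interpolation=cv2.INTER_CUBIC)
        def L(pts,z,c):
            P=np.c_[(np.array(pts)@Rm.T+[cx,cy]),np.full(len(pts),z)]
            q=((proj(n,P)-[x,y]+.5)*S).astype(int); cv2.polylines(i,[q.reshape(-1,1,2)],False,c,1)
        L([(-.042,-.1),(.042,-.1),(.042,.1),(-.042,.1),(-.042,-.1)],.04,(0,0,255))
        L([(-.034,-.1),(-.034,.1)],.04,(0,255,255));L([(.034,-.1),(.034,.1)],.04,(0,255,255))
        L([(-.05,.055),(-.025,.055)],.04,(0,255,0));L([(.05,.055),(.025,.055)],.04,(0,255,0))
        sc=Rm.T@(np.array([.455,-.1775])-[cx,cy]); print(lab,sc)
        L([sc+np.array(d)*.004 for d in((-1,-1),(1,-1),(1,1),(-1,1),(-1,-1))],.059,(255,0,0))
        L([sc+np.array(d)*.007 for d in((-1,-1),(1,-1),(1,1),(-1,1),(-1,-1))],.035,(255,0,255))
        cv2.imwrite(f"pics/ov_{n}.png",i)
```

```text
[[0.567, 0.329, 0.02], [0.402, 0.417, 0.02], [0.433, 0.226, 0.02], [0.459, 0.109, 0.02]]
[0.21860229 0.63863155 0.23131341] [[-0.946, 0.324, 0.0], [0.324, 0.946, 0.0], [0.0, 0.0, -1.0]]
shift mm [-324.36558946 -191.39963066  111.31024899]
a [ 0.00060592 -0.0090467 ]
a [ 0.00060592 -0.0090467 ]
```

View pics/ov_scene.png

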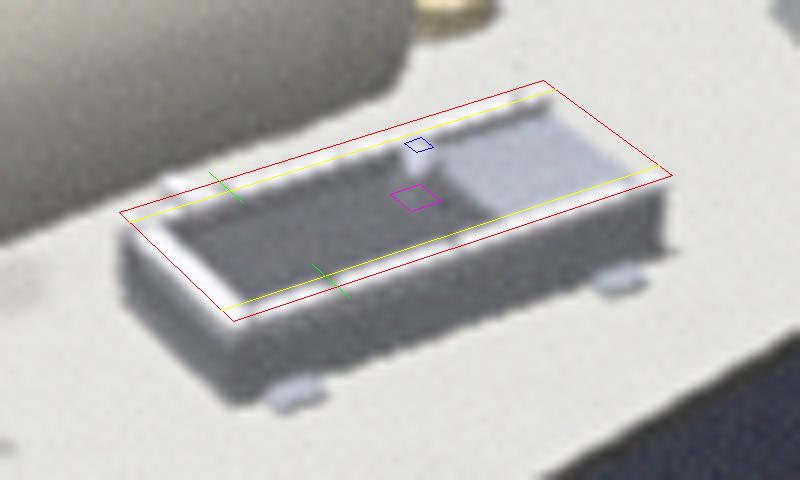

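View pics/ov_top.png

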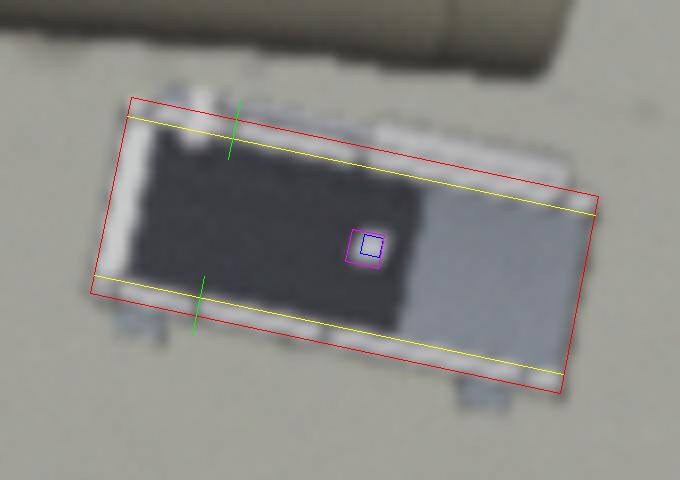

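```bash
python3 -m inch '[[-30,-18,5,0,0,0.02,50],[-65,-38,12,0,0,0.04,50],[-100,-58,20,0,0,0.06,50],[-135,-79,30,0,0,0.08,50],[-170,-100,40,0,0,0.1,50],[-205,-121,55,0,0,0.122,50],[-240,-141,70,0,0,0.122,50],[-275,-162,85,0,0,0.122,50],[-305,-180,100,0,0,0.122,50],[-324,-191,111,0,0,0.122,50],[-324,-191,111,0,0,0.122,50],[-324,-191,111,0,0,0.122,50],[-324,-191,111,0,0,0.122,50],[-324,-191,111,0,0,0.122,50]]'
python3 - <<'E'
from h import *
s=state();print(s)
for n in("scene","top"): cv2.imwrite(f"pics/{n}1.png",grab_frame(n))
i=cv2.imread("pics/scene1.png")[200:330,120:270];j=cv2.imread("pics/top1.png")[130:260,130:280]
cv2.imwrite("pics/v1.png",cv2.resize(np.hstack([i,j]),(800,347)))
E
```

```text
t: 1.77
eef_pos: [0.4625, 0.355, 0.1209]
orientation: [179.9, -0.0, 154.3]
ft_force: [-0.3, -0.4, 0.3]
width: 0.05
{'t': 1.7667, 'joints': array([-48.74587367,  26.05948775,   6.63198742, 108.03186414,
        -4.11891125,  46.05910097,  24.33004624]), 'qvel': array([-0.33109855, -0.14148386,  0.09190854, -0.02481692,  0.09181648,
       -0.04238399,  0.17882202]), 'joint_torque': array([ 9.08729229e-01, -5.19769263e+01,  3.22854146e+00, -2.23890531e+01,
        4.65001655e-02,  9.31052025e-03, -3.96825009e-03]), 'eef_pos': array([0.4625101 , 0.35495572, 0.12090907]), 'orientation': array([ 1.79909565e+02, -2.50447285e-02,  1.54256155e+02]), 'ft_force': array([-0.26539877, -0.39813133,  0.25545616]), 'wrist_torque': array([0.00944913, 0.00732845, 0.02938121]), 'width': 0.05004719348132928}
```

View pics/v1.png

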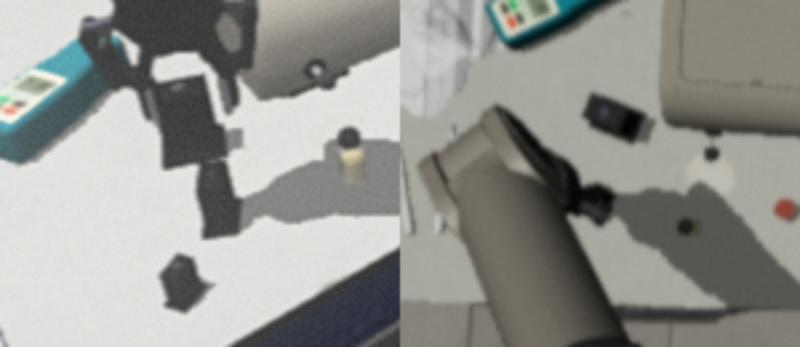

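```bash
python3 -m inch '[[0,0,20,0,0,0,50],[0,0,20,0,0,0,50],[0,0,20,0,0,0,50]]'
python3 - <<'E'
from h import *
s=state();e=s['eef_pos'];M=R.from_euler('xyz',s['orientation'],degrees=True).as_matrix()
print(e,s['orientation'],M.T@(np.array([.463,.352,.060])-e)*1000)
# where fingertips appear: project TCP
for n in("scene","top"): print(n,proj(n,[e,[.463,.352,.058]]))
E
```

```text
t: 2.12
eef_pos: [0.4621, 0.3533, 0.0999]
orientation: [-179.9, -0.1, 154.2]
ft_force: [-0.4, -0.1, -0.4]
width: 0.05
[0.46213454 0.35327149 0.09992516] [-1.79904862e+02 -5.43131159e-02  1.54194982e+02] [-1.37049873 -0.70166074 39.92509878]
scene [[195.07566165 250.68167586]
 [198.94928938 263.86179426]]
top [[197.10459475 203.9693855 ]
 [200.49950241 204.56584302]]
```

```bash
python3 -m inch '[[-1,-1,15,0,0,0,50],[-1,-1,30,0,0,0,50],[-1,-1,45,0,0,0,50],[-1,-1,55,0,0,0,50],[-1,-1,55,0,0,0,50]]'
python3 - <<'E'
from h import *
for n in("scene","top"): cv2.imwrite(f"pics/{n}2.png",grab_frame(n))
i=cv2.imread("pics/scene2.png")[210:310,140:240];j=cv2.imread("pics/top2.png")[150:250,150:250]
cv2.imwrite("pics/v2.png",cv2.resize(np.hstack([i,j]),(800,400),interpolation=cv2.INTER_CUBIC))
E
```

```text
t: 2.53
eef_pos: [0.4627, 0.3513, 0.044]
orientation: [-179.9, -0.1, 154.1]
ft_force: [0.5, -0.3, -0.8]
width: 0.05
```

View pics/v2.png

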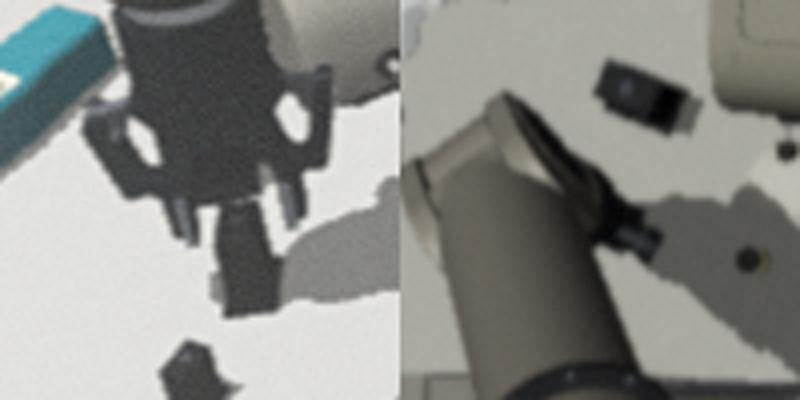

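```bash
python3 -m inch '[[0,0,14,0,0,0,50],[0,0,27,0,0,0,50],[0,0,27,0,0,0,50],[0,0,27,0,0,0,30],[0,0,27,0,0,0,20],[0,0,27,0,0,0,15],[0,0,27,0,0,0,15],[0,0,27,0,0,0,15],[0,0,27,0,0,0,15],[0,0,27,0,0,0,15]]' 60
python3 - <<'E'
from h import *
for n in("scene",): cv2.imwrite(f"pics/{n}3.png",grab_frame(n))
i=cv2.imread("pics/scene3.png")[210:310,140:240]
cv2.imwrite("pics/v3.png",cv2.resize(i,(600,600),interpolation=cv2.INTER_CUBIC)); print(state()['wrist_torque'])
E
```

```text
t: 3.47
eef_pos: [0.4642, 0.352, 0.019]
orientation: [179.9, 0.0, 154.1]
ft_force: [-0.4, -0.8, 6.1]
width: 0.0234
[-0.11855262  0.14071834 -0.00359505]
```

View pics/v3.png

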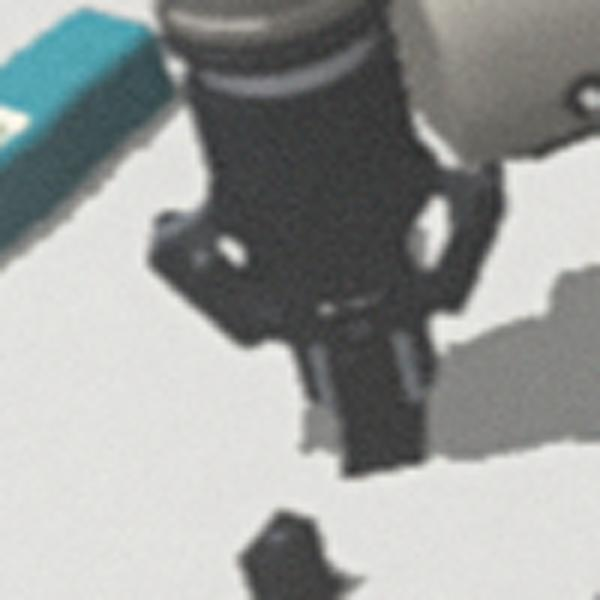

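```bash
python3 -m inch '[[0,0,-10,0,0,0,15],[0,0,-30,0,0,0,15],[0,0,-60,0,0,0,15],[0,0,-90,0,0,0,15],[0,0,-120,0,0,0,15],[0,0,-150,0,0,0,15],[0,0,-180,0,0,0,15],[0,0,-180,0,0,0,15],[0,0,-180,0,0,0,15]]'
python3 - <<'E'
from h import *
s=state();e=s['eef_pos'];M=R.from_euler('xyz',s['orientation'],degrees=True).as_matrix()
print(e,s['orientation'],s['width'],s['ft_force'],M.T@(np.array([.4548,-.1776,.200])-e)*1000)
print(back("top",[[240,182],[300,187],[388,188]],.05),back("top",[[240,182],[300,187],[388,188]],.0))
for n in("scene","top"): cv2.imwrite(f"pics/{n}4.png",grab_frame(n))
i=cv2.imread("pics/scene4.png")[140:320,120:300];j=cv2.imread("pics/top4.png")[130:310,130:310]
cv2.imwrite("pics/v4.png",cv2.resize(np.hstack([i,j]),(800,400),interpolation=cv2.INTER_CUBIC))
E
```

```text
t: 4.27
eef_pos: [0.4645, 0.3523, 0.2006]
orientation: [179.8, 0.1, 154.1]
ft_force: [0.1, -0.5, -1.3]
width: 0.0232
[0.46446648 0.35226384 0.20055885] [1.79777890e+02 7.29469993e-02 1.54108016e+02] 0.023209183675012696 [ 0.0887432  -0.4678256  -1.31535123] [-222.68174506 -480.89628643   -1.02186359]
[[ 0.54141617  0.22574644  0.05      ]
 [ 0.52881839  0.02559019  0.05      ]
 [ 0.5315516  -0.26808261  0.05      ]] [[ 0.54700217  0.2331068   0.        ]
 [ 0.53399469  0.02644103  0.        ]
 [ 0.53681679 -0.27678265  0.        ]]
```

View pics/v4.png

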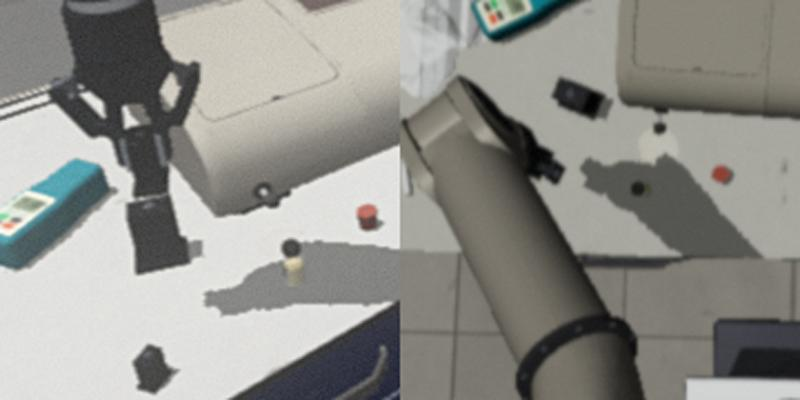

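```bash
python3 -m inch '[[-8,-18,0,0,0,0,15],[-20,-43,0,0,0,-0.02,15],[-33,-72,0,0,0,-0.04,15],[-47,-102,0,0,0,-0.06,15],[-61,-132,0,0,0,-0.08,15],[-75,-162,0,0,0,-0.1,15],[-89,-192,0,0,0,-0.12,15],[-103,-222,0,0,0,-0.14,15],[-117,-252,0,0,0,-0.16,15],[-131,-282,0,0,0,-0.18,15],[-145,-312,0,0,0,-0.2,15],[-159,-342,0,0,0,-0.22,15],[-172,-371,0,0,0,-0.24,15],[-185,-400,0,0,0,-0.25,15],[-197,-426,0,0,0,-0.264,15],[-207,-448,0,0,0,-0.264,15],[-216,-466,0,0,0,-0.264,15],[-223,-481,0,0,0,-0.264,15],[-223,-481,0,0,0,-0.264,15],[-223,-481,0,0,0,-0.264,15]]'; python3 -m inch '[[0,0,10,0,0,0,15],[0,0,30,0,0,0,15],[0,0,50,0,0,0,15],[0,0,70,0,0,0,15],[0,0,90,0,0,0,15],[0,0,100,0,0,0,15],[0,0,100,0,0,0,15],[0,0,100,0,0,0,15],[0,0,100,0,0,0,15]]'
python3 - <<'E'
from h import *
s=state();e=s['eef_pos'];print(e,s['orientation'],s['width'],s['ft_force'])
for n in("scene","top"): cv2.imwrite(f"pics/{n}5.png",grab_frame(n))
i=cv2.imread("pics/scene5.png")[120:240,290:410];j=cv2.imread("pics/top5.png")[150:270,300:420]
cv2.imwrite("pics/v5.png",cv2.resize(np.hstack([i,j]),(800,400),interpolation=cv2.INTER_CUBIC))
E
```

```text
t: 6.03
eef_pos: [0.4532, -0.1787, 0.197]
orientation: [-180.0, -0.2, 169.1]
ft_force: [0.0, 0.1, -0.6]
width: 0.0235
t: 6.78
eef_pos: [0.455, -0.1783, 0.0989]
orientation: [180.0, 0.1, 169.3]
ft_force: [-1.1, -0.3, 0.2]
width: 0.0234
[ 0.45498851 -0.17826996  0.09893465] [1.79995207e+02 6.21510910e-02 1.69266738e+02] 0.023442298175803372 [-1.13352437 -0.33349068  0.15144915]
```

View pics/v5.png

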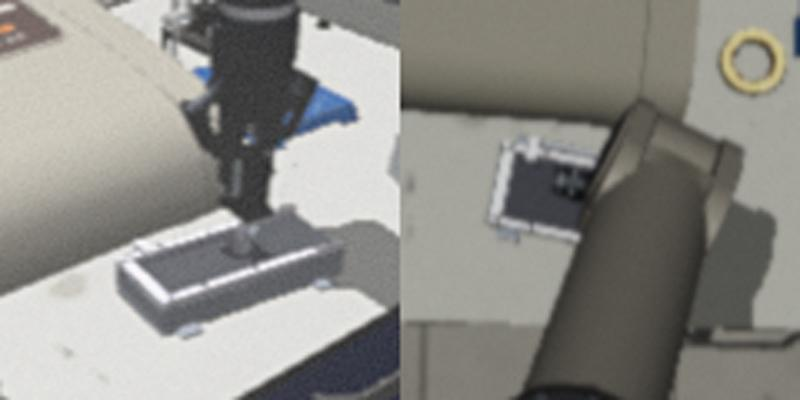

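Run:
```python
from fit import *
n="scene";x,y,w,h=335,160,60,50;S=12
i=cv2.resize(cv2.imread("pics/scene5.png")[y:y+h,x:x+w],None,fx=S,fy=S,interpolation=cv2.INTER_CUBIC)
a=np.radians(-10.8)
def B(P,c):
    q=((proj(n,P)-[x,y]+.5)*S); hu=cv2.convexHull(q.astype(np.int32)); cv2.polylines(i,[hu],True,c,1)
c=(.455,-.1783)
B(box(*c,a,.044,.032,.080,.086),(0,0,255));B(box(*c,a,.036,.024,.080,.138),(0,255,255))
c=(.4548,-.1776)
B(box(*c,a,.014,.014,.035,.053),(255,0,0));B(box(*c,a,.008,.008,.053,.059),(0,255,0))
cv2.imwrite("pics/v6.png",i)
```

```text
(no output)
```

View pics/v6.png

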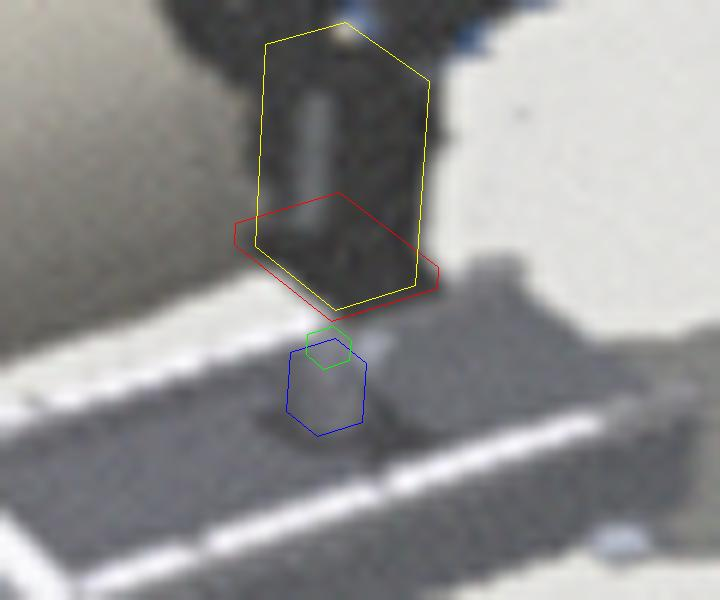

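```bash
python3 -m inch '[[0,0,8,0,0,0,15],[0,0,16,0,0,0,15],[0,0,21,0,0,0,15],[0,0,24,0,0,0,15],[0,0,26,0,0,0,15],[0,0,27,0,0,0,15],[0,0,27,0,0,0,15]]'
python3 - <<'E'
from h import *
s=state();print(s['eef_pos'],s['orientation'],s['ft_force'],s['wrist_torque'])
E
python3 -m inch '[[0,0,2,0,0,0,15],[0,0,4,0,0,0,15],[0,0,5,0,0,0,15],[0,0,5,0,0,0,15]]'
python3 - <<'E'
from h import *
s=state();print(s['eef_pos'],s['orientation'],s['ft_force'],s['wrist_torque'])
cv2.imwrite("pics/scene7.png",grab_frame("scene"))
cv2.imwrite("pics/v7.png",cv2.resize(cv2.imread("pics/scene7.png")[150:220,325:400],None,fx=8,fy=8,interpolation=cv2.INTER_CUBIC))
E
```

```text
t: 7.47
eef_pos: [0.4553, -0.178, 0.0712]
orientation: [180.0, 0.1, 169.3]
ft_force: [3.4, 2.1, -2.8]
width: 0.0234
[ 0.4553249  -0.17799397  0.07123663] [1.79970702e+02 7.43062317e-02 1.69264944e+02] [ 3.35540372  2.05212078 -2.7889844 ] [ 0.41482334 -0.82421865  0.03282747]
t: 7.8
eef_pos: [0.4554, -0.178, 0.0663]
orientation: [180.0, 0.1, 169.3]
ft_force: [3.3, 3.0, -0.2]
width: 0.0234
[ 0.45542336 -0.1779649   0.06631777] [1.79972883e+02 9.10767526e-02 1.69280498e+02] [ 3.28942433  3.01439095 -0.17068964] [ 0.79225323 -1.11408357  0.0527906 ]
```

View pics/v7.png

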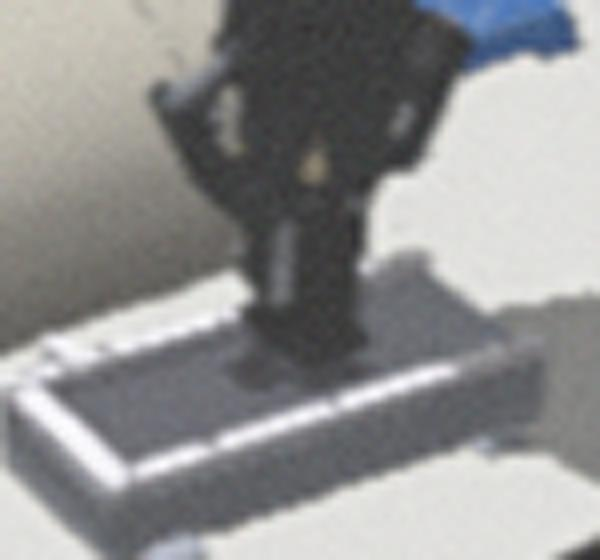

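```bash
python3 -m inch '[[-0.4,0.6,0,0,0,0,15],[-0.4,0.6,2,0,0,0,15],[-0.4,0.6,4,0,0,0,15],[-0.4,0.6,6,0,0,0,15],[-0.4,0.6,8,0,0,0,15],[-0.4,0.6,10,0,0,0,15],[-0.4,0.6,10,0,0,0,15]]'
python3 - <<'E'
from h import *
s=state();print(s['eef_pos'],s['orientation'],s['ft_force'],s['wrist_torque'])
E
python3 -m inch '[[0,0,1,0,0,0,15],[0,0,2,0,0,0,15],[0,0,2,0,0,0,15]]'
python3 - <<'E'
from h import *
s=state();print(s['eef_pos'],s['orientation'],s['ft_force'],s['wrist_torque'])
E
```

```text
t: 8.43
eef_pos: [0.4555, -0.1778, 0.056]
orientation: [180.0, 0.1, 169.3]
ft_force: [5.2, 3.2, -2.9]
width: 0.0232
[ 0.45554423 -0.17783271  0.05603261] [1.79999414e+02 6.04997964e-02 1.69259600e+02] [ 5.15461511  3.18868828 -2.88682119] [ 0.63708516 -1.2875006   0.03156744]
t: 8.68
eef_pos: [0.4555, -0.1778, 0.0542]
orientation: [180.0, 0.1, 169.3]
ft_force: [4.5, 3.1, 0.9]
width: 0.0234
[ 0.45553655 -0.17781529  0.05419496] [1.79993386e+02 6.06131434e-02 1.69257766e+02] [4.54796584 3.13337376 0.91677191] [ 0.67980801 -1.09544686 -0.00761145]
```

```bash
python3 -m inch '[[-0.4,0.3,1,0,0,0,15],[-0.4,0.3,1,0,0,0,15],[-0.4,0.3,1,0,0,0,15]]'; python3 -m inch '[[0,0,1,0,0,0,15],[0,0,1,0,0,0,15],[0,0,1,0,0,0,15]]';python3 -m inch '[[0,0,1,0,0,0,15],[0,0,1,0,0,0,15],[0,0,1,0,0,0,15]]'
```

```text
t: 8.93
eef_pos: [0.4556, -0.1778, 0.0539]
orientation: [180.0, 0.0, 169.2]
ft_force: [0.8, 4.1, 11.7]
width: 0.0234
t: 9.18
eef_pos: [0.4557, -0.178, 0.0538]
orientation: [180.0, 0.0, 169.2]
ft_force: [-2.5, 5.2, 25.3]
width: 0.0234
t: 9.43
eef_pos: [0.4556, -0.1783, 0.0537]
orientation: [179.9, 0.1, 169.2]
ft_force: [-5.8, 4.8, 39.2]
width: 0.023
```

```bash
python3 -m inch '[[0.2,0.4,-2,0,0,0,15],[0.2,0.4,-2,0,0,0,15],[0.2,0.4,-2,0,0,0,15]]' 80
python3 - <<'E'
from fit import *
s=state();print(s['eef_pos'],s['orientation'],s['ft_force'],s['wrist_torque'],s['width'])
for n in("scene","top"): cv2.imwrite(f"pics/{n}8.png",grab_frame(n))
n="scene";x,y,w,h=325,150,75,70;S=8
i=cv2.resize(cv2.imread("pics/scene8.png")[y:y+h,x:x+w],None,fx=S,fy=S,interpolation=cv2.INTER_CUBIC)
j=i.copy()
def B(P,c):
    q=((proj(n,P)-[x,y]+.5)*S); hu=cv2.convexHull(q.astype(np.int32)); cv2.polylines(j,[hu],True,c,1)
c=(.455,-.178);a=np.radians(-10.8)
B(box(*c,a,.044,.032,.035,.041),(0,0,255));B(box(*c,a,.036,.024,.035,.093),(0,255,255))
cv2.imwrite("pics/v8.png",cv2.resize(np.hstack([i,j]),(800,373)))
E
```

```text
t: 9.68
eef_pos: [0.4557, -0.1778, 0.0539]
orientation: [-180.0, 0.1, 169.2]
ft_force: [0.5, 1.6, 14.7]
width: 0.0232
[ 0.45567591 -0.17778131  0.05391508] [-1.79993475e+02  6.79917979e-02  1.69216310e+02] [ 0.46527315  1.64618897 14.65678752] [ 0.52207501 -0.15395475  0.00671924] 0.02320646634184897
```

View pics/v8.png

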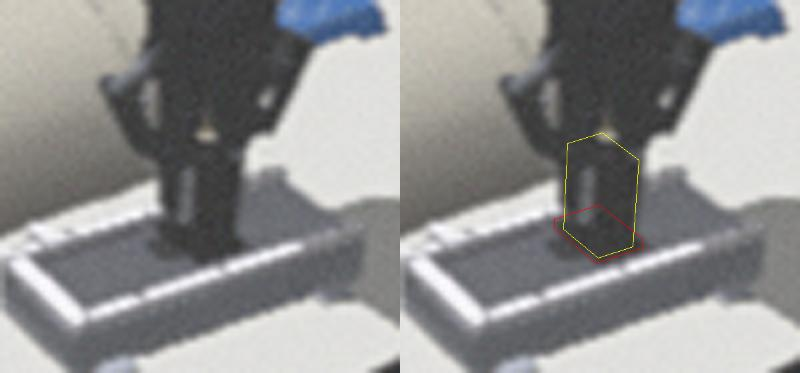

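```bash
python3 -m inch '[[0,-3,-0.7,0,0,0,15],[0,-6,-0.7,0,0,0,15],[0,-9,-0.7,0,0,0,15],[0,-12,-0.7,0,0,0,15],[0,-15,-0.7,0,0,0,15],[0,-15,-0.7,0,0,0,15]]'; python3 -m inch '[[0,-3,0,0,0,0,15],[0,-6,0,0,0,0,15],[0,-9,0,0,0,0,15],[0,-12,0,0,0,0,15],[0,-14,0,0,0,0,15],[0,-15,0,0,0,0,15],[0,-15,0,0,0,0,15],[0,-15,0,0,0,0,15]]'
python3 - <<'E'
from fit import *
s=state();print(s['eef_pos'],s['orientation'],s['ft_force'],s['wrist_torque'],s['width'])
uy=np.array([.187,.982]);d=s['eef_pos'][:2]-np.array([.45568,-.17778]);print("along -y",-d@uy*1000, "across",d@np.array([.982,-.187])*1000)
for n in("scene","top"): cv2.imwrite(f"pics/{n}9.png",grab_frame(n))
i=cv2.resize(cv2.imread("pics/scene9.png")[160:225,315:405],(540,390),interpolation=cv2.INTER_CUBIC)
cv2.imwrite("pics/v9a.png",i)
cv2.imwrite("pics/v9b.png",cv2.resize(cv2.imread("pics/top9.png")[180:240,315:400],None,fx=9,fy=9,interpolation=cv2.INTER_CUBIC))
E
```

```text
t: 10.28
eef_pos: [0.453, -0.1916, 0.054]
orientation: [180.0, 0.0, 169.3]
ft_force: [3.6, 4.2, 6.8]
width: 0.0231
t: 10.95
eef_pos: [0.4504, -0.2051, 0.054]
orientation: [179.9, 0.0, 169.3]
ft_force: [3.8, 7.7, 7.6]
width: 0.0228
[ 0.45042899 -0.20513718  0.05396126] [1.79887860e+02 6.02236743e-03 1.69316336e+02] [3.7935815  7.67644851 7.60966525] [ 1.59390096 -0.91662752 -0.02162718] 0.022806366573154303
along -y 27.8466906348628 across -0.04070241252036439
```

View pics/v9a.png

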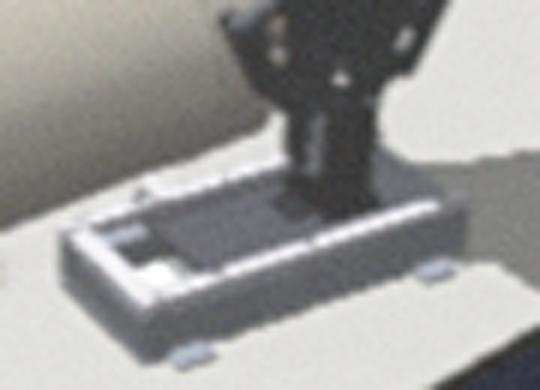

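View pics/v9b.png

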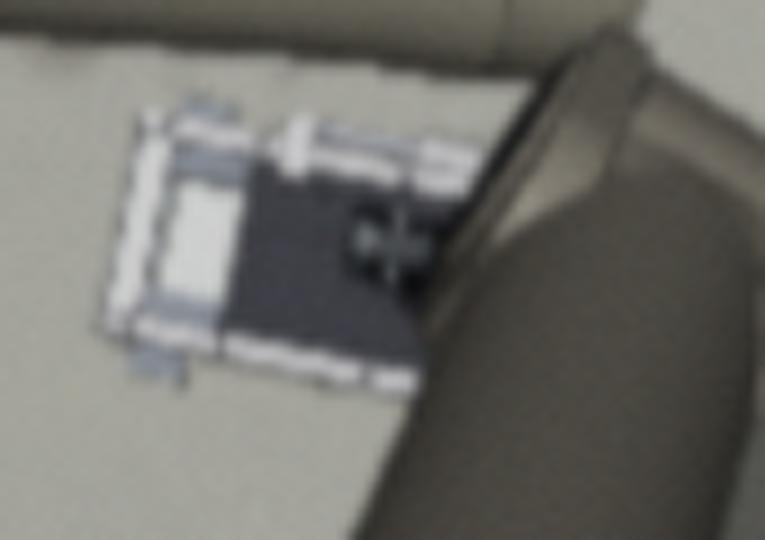

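```bash
cat > edge.py <<'E'
from h import *
import sys
from scipy.ndimage import map_coordinates
a=np.radians(-10.8);k,t=np.cos(a),np.sin(a);Rm=np.array([[k,-t],[t,k]])
def prof(n,f,ux,uy,z,c):
    g=cv2.imread(f).max(2).astype(float)
    out=[]
    for x in ux:
        P=np.c_[(np.c_[np.full(len(uy),x),uy]@Rm.T)+c,np.full(len(uy),z)]
        q=proj(n,P); out.append(map_coordinates(g,[q[:,1],q[:,0]],order=1))
    return np.array(out)
c=np.array([.4561,-.1685])
uy=np.arange(.035,.080,.0005)
k_=sys.argv[1]
for n in("top","scene"):
    f=f"pics/{n}{k_}.png"
    pe=prof(n,f,np.arange(-.018,.0181,.004),uy,.035,c)
    e=[]
    for r in pe:
        r=np.convolve(r,np.ones(3)/3,'same'); lo=np.median(r[3:15]);hi=r[20:85].max();m=(lo+hi)/2
        idx=[i for i in range(5,86) if r[i]<m<=r[i+1]]; e.append(round(1000*uy[idx[0]]+.5*(m-r[idx[0]])/(r[idx[0]+1]-r[idx[0]]),1) if idx else None)
    print(n,"edge",e)
    for s in(-1,1):
        pm=prof(n,f,s*np.arange(.036,.0405,.001),uy,.040,c).mean(0)
        sel=(uy>.045)&(uy<.066);v=pm[sel];u=uy[sel];b=np.percentile(v,80);w=np.clip(b-15-v,0,None);i=v.argmin();near=abs(u-u[i])<.004
        print(n,"mark",s,"min",round(u[i]*1000,1),v[i].round(),b.round(),"centroid",round((w*u)[near].sum()/w[near].sum()*1000,2) if w[near].sum() else None)
E
python3 edge.py 9; sed 's/pics\/{n}{k_}/pics\/{n}0/' edge.py>e0.py; python3 e0.py 0
```

```text
top edge [np.float64(57.7), np.float64(57.9), np.float64(57.9), np.float64(57.7), np.float64(57.7), np.float64(58.0), np.float64(58.1), np.float64(57.9), np.float64(57.7), np.float64(58.0)]
top mark -1 min 56.0 133.0 172.0 centroid 55.66
top mark 1 min 55.0 145.0 178.0 centroid 55.56
scene edge [np.float64(67.7), np.float64(68.5), np.float64(69.2), np.float64(70.0), np.float64(38.8), np.float64(39.0), np.float64(49.0), np.float64(47.7), np.float64(65.4), np.float64(63.5)]
scene mark -1 min 55.5 163.0 214.0 centroid 55.56
scene mark 1 min 53.0 178.0 226.0 centroid 53.13
top edge [np.float64(43.8), np.float64(39.2), np.float64(73.4), np.float64(74.9), np.float64(41.6), np.float64(43.9), np.float64(43.3), np.float64(47.2), np.float64(41.8), np.float64(68.9)]
top mark -1 min 56.0 127.0 166.0 centroid 55.94
top mark 1 min 57.0 140.0 169.0 centroid 56.31
scene edge [np.float64(50.9), np.float64(61.7), np.float64(42.5), np.float64(40.6), np.float64(41.3), np.float64(57.0), np.float64(43.0), np.float64(60.1), np.float64(45.9), np.float64(62.1)]
scene mark -1 min 55.5 164.0 217.0 centroid 55.64
scene mark 1 min 56.5 200.0 239.0 centroid 56.27
```

```bash
python3 -m inch '[[0,-1,0,0,0,0,15],[0,-2.3,0,0,0,0,15],[0,-2.3,0,0,0,0,15],[0,-2.3,0,0,0,0,15],[0,-2.3,0,0,0,0,15],[0,-2.3,0,0,0,0,15]]'
python3 - <<'E'
from fit import *
s=state();print(s['eef_pos'],s['orientation'],s['ft_force'],s['wrist_torque'],s['width'])
uy=np.array([.187,.982]);d=s['eef_pos'][:2]-np.array([.45568,-.17778]);print("along -y",-d@uy*1000)
for n in("scene","top"): cv2.imwrite(f"pics/{n}10.png",grab_frame(n))
E
python3 edge.py 10
python3 - <<'E'
import cv2,numpy as np
i=cv2.resize(cv2.imread("pics/scene10.png")[160:225,315:405],(540,390),interpolation=cv2.INTER_CUBIC)
j=cv2.resize(cv2.imread("pics/top10.png")[185:235,320:370],(390,390),interpolation=cv2.INTER_CUBIC)
cv2.imwrite("pics/v10.png",cv2.resize(np.hstack([i,j]),(800,335)))
E
```

```text
t: 11.55
eef_pos: [0.4501, -0.2071, 0.054]
orientation: [179.9, 0.0, 169.3]
ft_force: [4.2, 7.7, 6.8]
width: 0.0232
[ 0.4500589  -0.20714489  0.05395927] [1.79875173e+02 2.93323893e-03 1.69327443e+02] [4.15730446 7.74220994 6.76915012] [ 1.77483275 -0.95655987 -0.04629555] 0.02315059397094058
along -y 29.88747204321017
top edge [np.float64(55.9), np.float64(55.7), np.float64(55.7), np.float64(56.0), np.float64(56.1), np.float64(55.8), np.float64(56.0), np.float64(56.0), np.float64(56.1), np.float64(55.8)]
top mark -1 min 56.0 134.0 173.0 centroid 55.74
top mark 1 min 55.0 147.0 176.0 centroid 55.67
scene edge [np.float64(65.0), np.float64(65.9), np.float64(66.5), np.float64(70.0), None, np.float64(45.2), np.float64(38.8), np.float64(48.3), np.float64(62.6), np.float64(61.1)]
scene mark -1 min 55.5 160.0 215.0 centroid 55.64
scene mark 1 min 54.0 190.0 227.0 centroid 54.0
```

View pics/v10.png

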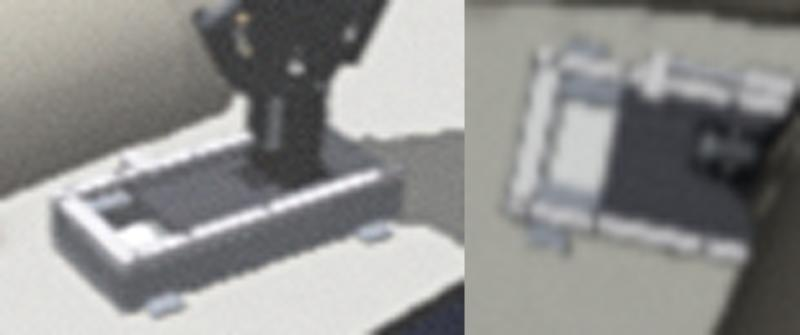

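```bash
python3 -m inch '[[0,0,0,0,0,0,15],[0,0,0,0,0,0,15],[0,0,0,0,0,0,15]]'; python3 -c "
from rig import *
import cv2
for n in('top','scene'): cv2.imwrite(f'pics/{n}11.png',grab_frame(n))"; python3 edge.py 11 | grep top; python3 -c "
import cv2,numpy as np
a=cv2.imread('pics/scene0.png')[160:320,100:440];b=cv2.imread('pics/scene11.png')[160:320,100:440];cv2.imwrite('pics/v11.png',cv2.resize(np.vstack([a,b]),(637,600)))"
```

```text
t: 11.9
eef_pos: [0.4501, -0.2071, 0.054]
orientation: [179.9, 0.0, 169.3]
ft_force: [4.5, 7.8, 7.6]
width: 0.0229
top edge [np.float64(55.9), np.float64(55.6), np.float64(55.7), np.float64(55.9), np.float64(56.0), np.float64(55.9), np.float64(56.0), np.float64(56.0), np.float64(56.2), np.float64(55.8)]
top mark -1 min 56.0 134.0 173.0 centroid 55.64
top mark 1 min 54.5 147.0 176.0 centroid 55.46
```

View pics/v11.png

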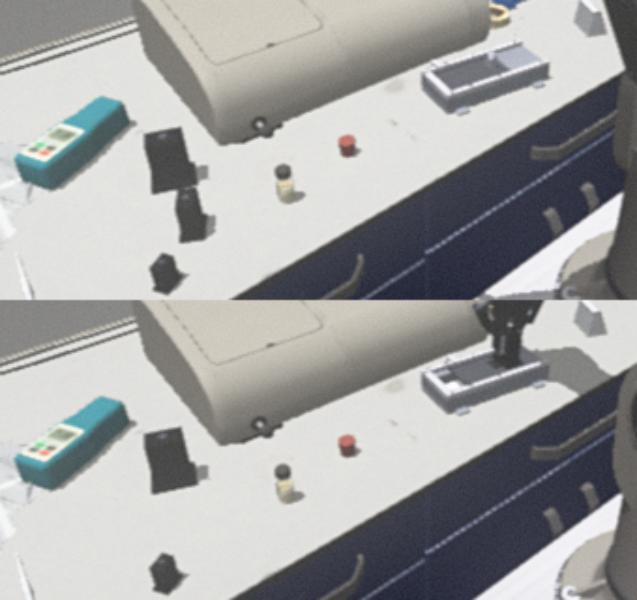

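Only the middle handle has moved. The other two handles, the vial at (284,484) in the crop and the stopper at (347,445) stand where they were.

```bash
python3 -c "
from rig import *
print(job.finish_job())"
```

```text
the job is handed in; nothing more can be done
None
```

I set the middle-sized handle fully home on the shaft, then slid the gate to half open. I handed the job in at about 12 s with the grip still holding it there (80 N).

- **Handle home:** it stopped hard at tool height 53.9 mm, against about 54 mm expected for fully home. Pressing on to 39 N moved it only 0.2 mm further.
- **Gate position:** the arm measured 29.9 mm of travel. In the top picture the gate's edge stands at 55.9 mm and the rail marks at 55.5 to 55.7 mm, so they are level to within about 0.5 mm.
- **Steady hold:** the position did not change between the last two readings. The spring load read about 8.5 N, close to the 9 N expected at half open.
- **Gate before fitting:** while the handle went on, the side force towards opening rose to about 5 N, and the tool shifted by at most about 0.5 mm. The spring needs about 3.6 N to start opening, so a tiny movement then can't be ruled out.
- **Other things on the bench:** in the before and after pictures, the timer, vial, stopper and the other two handles are unmoved. I did not check the tape; the arm hides it in the last scene picture.
- **Checks that failed or disagreed:** the scene camera could not give a usable gate edge because of the shading in the port. It also read one of the marks about 2 mm off, so I relied on the top camera and the arm's travel.

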